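Mark a weld test bar in the spring striker rig

ROBOT

A 6-joint arm with a two-finger parallel gripper is mounted at the origin on the work surface. World frame = base frame: x ahead of the robot, y to its left, z up, the work surface at z = 0. Lengths are in m, angles in rad, forces in N, time in s.
With the tool pointing down it reaches from about 0.3 to 0.825 m from the base axis. Payload 5.4 kg.
Tool frame: the origin (TCP) lies at the very end of the fingers, on their centre line; the grasp point (between the pads) lies 19 mm behind it; z points along the fingers, x is the direction in which the jaws open and shut, and the axes are right-handed (so a half turn about z gives the same grasp; the last joint's range is limited). The gripper opens to 92 mm and grips with 3 to 60 N. Pads are 20 mm wide; open, the fingers measure 128 mm over their backs; the gripper's body (75 mm by 189 mm) begins 69 mm behind the grasp point.
Start: joints at [-1.434, 0.158, 1.597, -0, 1.386, -0.21], TCP at [0.195, -0.541, 0.215] pointing down, gripper open.
Joint ranges: [-2.91, 2.91], [-0.94, 2.29], [0.18, 2.7], [-1.29, 4.43], [0.17, 2.64], [-3, 3]. Speed limits (rad/s): [2.57, 2.57, 3.14, 3.14, 3.14, 3.14].

INTERFACE

Orientations are given as a rotation vector (axis times angle).
In Python, from workcell import bot gives the robot as it stands. Calls block until the motion is done:
- bot.goto(position, orientation): joint-space move of the TCP to a pose.
- bot.line_to(position, rot=None, max_speed=0.15): straight line of the TCP; rot=None keeps the orientation; max_speed is the mean speed in m/s.
- bot.set_joints(angles): joint-space move.
- bot.set_gripper(opening, newtons=None): opening from 0.0 (shut) to 1.0 (fully open); newtons is the grip in N (None keeps the last); returns when the fingers have stopped.
- bot.hold(seconds).
- bot.inverse_kinematics(position, orientation): joint angles nearest the present ones, or None.
- bot.read_camera(name): name is "side" or "top" or "wrist"; returns a dict with "pixels" (420x560x3 uint8, blue, green, red), "fx", "fy", "cx", "cy" (pixels), "R" (3x3) and "t" (3): a world point X has camera coordinates R X + t. Camera axes: x right, y down, z forward; pixel columns grow to the right and rows downward; lengths in m; the calibration is good to about 2 mm. A picture is of the moment at which its call begins. There is no depth.
A pose or a line that the arm cannot do raises bot.MotionError and nothing moves.
- bot.job_done(): hands the job in, once; it reports no verdict.
Readings, each from a call of its own:
- bot.current_clock(): time.
- bot.current_joints(): joint angles.
- bot.current_joint_vel(): joint speeds.
- bot.current_effort(): joint torques, N m.
- bot.current_ee_pos(): TCP position.
- bot.current_tool_rot(): TCP orientation.
- bot.current_contact_force(): force on the tool from outside, world axes, zero at the start.
- bot.current_ft_torque(): the same for the moment, N m.
- bot.current_opening(): opening from 0.0 (shut) to 1.0 (fully open).
Only numpy, scipy, OpenCV 4.12 (cv2) and the standard library are available. Lean on these libraries where they do the work, as an engineer would, in place of code of your own. Each camera call takes 0.05 s, during which the arm holds its last target. There are 200 camera calls.

TASK

Mark the welded test bar in the spring marking rig. First draw the striker back by its red handle until the sear catches and holds it by itself, and let go. Then lean the bar in the rig with its blue foot down against the yellow stop, weld side up and its head resting on the grey wall, midway between striker and anvil post; let go of it and, without touching the striker again, trip the sear with its orange pad so that the striker fires and pins the bar on the anvil. Do not disturb the other things on the bench.

Things in the scene. Friction and masses are not known exactly. Their poses are not given: they have to be found in the camera images.
- rig: the marking rig, bolted down: a steel base plate 200 x 300 mm, 12 mm thick; origin at the table top, under the middle of the bar's place (the plate reaches from y = -230 to +70 mm). Own frame: +x from the yellow foot stop to the grey wall, the striker on the -y side, z up. Leaning in its place, centred at y = 0, the bar rises 42 degrees from level towards +x
- stop (a point): middle of the top edge of the yellow foot stop's face that looks to the wall: rig frame x -90, y 0, z 29 mm. The stop is 90 mm wide along y and stands 17 mm above the base plate
- wall (a point): middle of the top edge of the grey upright wall's face that looks to the stop: rig frame x +81.5, y 0, z 190 mm. The wall is 110 mm wide along y and 12 mm thick
- anvil (a point): middle of the top edge of the dark anvil post's striking face, which looks to the striker: rig frame x -43, y +21, z 74 mm. The post is 32 mm (x) by 34 mm (y)
- guide (a point): middle of the blue striker guide's end nearest the bar, at its top: rig frame x -43, y -65, z 64 mm. The guide spans x -65 to -21 and y -65 to -133 mm; two pivot lugs on it reach 81 mm
- striker (a joint): the sprung striker of the rig: how far it is drawn back, in m, along the rig's -y. 0 = fully forward (end stop), 0.043 = rear end stop. Spring: 7 N at 0, 16 N fully drawn. The sear catches it somewhere between 0.027 and 0.037, differing from day to day: draw past it, ease off, and see or feel whether it holds
- striker_handle (a point): the draw handle of the striker: an upright red pin 16 mm in diameter standing on the striker's rear end, its top at 125 mm above the table; this point is on its axis, 22 mm below the top. It is drawn along the rig's -y. Nothing within 30 mm of the pin is above 70 mm, apart from the guide cheeks and lever 42 mm or more in front of it
- striker_nose (a point): centre of the striker's flat steel nose, 16 mm in diameter, 55 mm above the table; fully forward it stands at y = -5 mm in the rig frame, in the bar's way; with the bar pressed on the anvil the striker stops at a draw of about 0.004 m
- sear (a joint): the sear lever on top of the striker guide, hinged across the striker: 0 at rest (its spring holds it there), grows as its orange thumb pad is pressed down. With the striker cocked it lets go at 0.13 to 0.2 rad (end stop 0.32); that takes 9 to 15 N on the pad, and the force then drops
- sear_pad (a point): centre of the top of the orange thumb pad of the sear lever, 22 x 16 mm, about 87 mm above the table; pressed, it goes down 4 to 6 mm until the sear lets go, 9 mm at most
- bar: the welded aluminium test bar, loose, about 0.2 kg, 220 mm long (its x), 30 mm wide (its y), 12 mm thick (z); origin at the centre of its underside, x axis from the foot end (painted blue over 52 mm) to the bare head end; a weld bead crosses the middle of its top side. It starts flat on the two wooden bearers, its underside 32 mm above the table
- bar_foot (a point): middle of the lower edge of the bar's blue foot end (x = -110 mm, on its underside)
- bar_head (a point): middle of the lower edge of the bar's bare head end (x = +110 mm, on its underside)
- bearers: the stand that the bar starts on, fixed: steel plate 170 x 70 mm with two wooden blocks 24 mm long (x) and 60 mm wide (y), 32 mm high, centred 65 mm either side of its middle; origin at the underside
- spray_can: bystander: green spray can, 60 mm across, 170 mm tall; origin at the underside
- hammer: bystander: hammer lying to the right of the rig
- brush: bystander: brush lying at the left
- cup: bystander: steel cup, 70 mm across, 80 mm tall; origin at the underside
- gusset: bystander: aluminium plate 100 x 70 x 10 mm with two holes
- square: bystander: red angle magnet, arms 90 mm, 15 mm thick
- tube: bystander: square tube offcut 140 x 40 x 40 mm
There are look-alikes about, which are no part of the job. Of the things that look like the bar, the larger one is meant.

How it is judged:
On the way, in this order (a step that is already met when the one before it is completed fails the run):
1. the striker is cocked: held back by its sear alone, no finger on it (value of joint striker above 0.026 m and contact force between the fingers and striker below 0.1 N and velocity of joint striker between -0.01 and 0.01 m/s), for 0.3 s.
2. the bar leans in the rig, foot against the stop and head on the wall, weld side up, let go, the striker still cocked (value of joint striker above 0.026 m and contact force between the fingers and bar below 0.1 N and x of bar_foot in the frame of rig between -0.088 and -0.074 m and y of bar_foot in the frame of rig between -0.015 and 0.015 m and z of bar_foot in the frame of rig between 0.008 and 0.018 m and x of bar_head in the frame of rig between 0.074 and 0.085 m and y of bar_head in the frame of rig between -0.02 and 0.02 m and z of bar_head in the frame of rig between 0.15 and 0.17 m and angle between bar's own z axis and vertical below 0.9 rad), for 0.3 s.
At the end, for the whole second after the job is handed in: The striker has fired (draw 1.5 to 9 mm) and presses on the bar with over 2 N; the sear lever is back at rest; the bar is at rest, let go, leaning weld side up, its foot edge down on the base and within 6 to 8 mm of touching the stop, its head within 7 mm of the wall (value of joint striker between 0.0015 and 0.009 m and contact force between striker and bar above 2 N and contact force between bar and rig above 1 N and value of joint sear below 0.05 rad and linear speed of bar below 0.01 m/s and contact force between the fingers and bar below 0.1 N and angle between bar's own z axis and vertical below 0.9 rad and x of bar_foot in the frame of rig between -0.088 and -0.074 m and y of bar_foot in the frame of rig between -0.015 and 0.015 m and z of bar_foot in the frame of rig between 0.008 and 0.018 m and x of bar_head in the frame of rig between 0.074 and 0.085 m and y of bar_head in the frame of rig between -0.02 and 0.02 m and z of bar_head in the frame of rig between 0.15 and 0.17 m).
It fails at once if the striker is touched while the bar stands in the rig (contact force between the fingers and striker above 0.5 N and contact force between the fingers and bar below 0.1 N and x of bar_foot in the frame of rig between -0.088 and -0.074 m and y of bar_foot in the frame of rig between -0.015 and 0.015 m and z of bar_foot in the frame of rig between 0.008 and 0.018 m and x of bar_head in the frame of rig between 0.074 and 0.085 m and y of bar_head in the frame of rig between -0.02 and 0.02 m and z of bar_head in the frame of rig between 0.15 and 0.17 m).
It fails at once if the bar falls off the bench (height (world z) of bar below -0.05 m).
It fails at once if a bystander (spray can, hammer, brush, cup, plate, magnet or tube offcut) is moved by more than 30 mm (distance of any of spray_can, hammer, brush, cup, gusset, square, tube from where it was at the start of the episode above 0.03 m).
It also fails if it takes over 67 s, if anything falls off the work surface, if the arm or the gripper's body presses on something with over 40 N, if the wrist force passes 120 N, or if a joint passes its speed limit or range.

## Working session

There is one attempt and no reset: what is moved stays moved. The work goes in short steps, each a Python script; the robot and the scene stay as the last script left them, time stands still between calls to the robot, and variables do not carry over. Pictures are saved under pics/ and viewed, about 8 in all and at most 12, crops included, and the job is handed in when it is done.

```bash
ls; mkdir -p pics; python3 - <<'E'
from workcell import bot
import cv2,numpy as np
for n in("top","side"):
    c=bot.read_camera(n); cv2.imwrite(f"pics/{n}0.png",c["pixels"]); print(n,c["fx"],c["fy"],c["cx"],c["cy"],np.round(c["R"],3).tolist(),np.round(c["t"],3), np.round(-c["R"].T@c["t"],3))
print(bot.current_clock(),bot.current_tool_rot())
E
```

```text
pics
top 461.97335622164957 461.97335622164957 278.627595228581 207.27760509919366 [[-0.007, -1.0, 0.008], [-0.998, 0.007, -0.06], [0.06, -0.009, -0.998]] [-0.016  0.521  1.328] [ 0.441 -0.008  1.357]
side 487.10001292509827 487.10001292509827 278.5209127870917 205.82359221138742 [[-0.954, -0.299, -0.008], [-0.204, 0.671, -0.712], [0.218, -0.678, -0.702]] [0.496 0.241 1.537] [0.187 1.029 1.254]
0.1 [-2.57042487e+00  1.80413856e+00  1.72366913e-03]
```

View pics/top0.png

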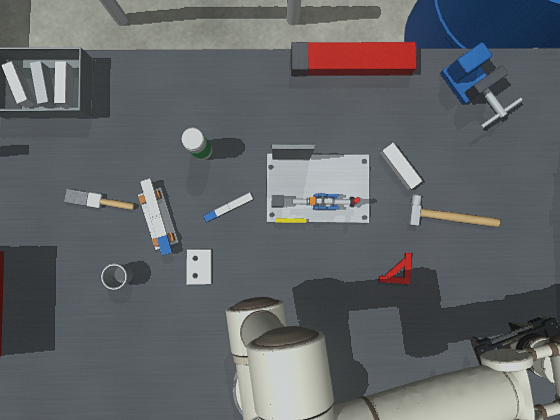

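View pics/side0.png

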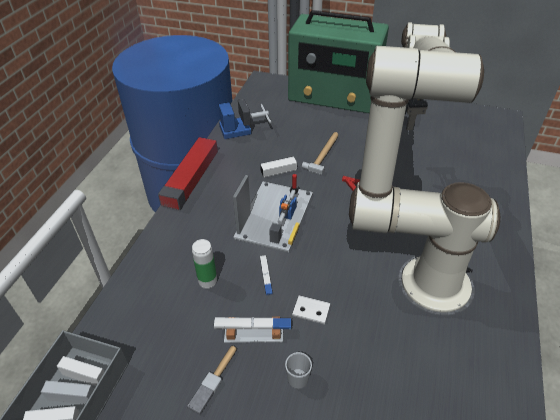

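The top view shows two bar look-alikes: one on the wooden bearers at (157,217), about 75 px ≈ 215 mm long, and a small one at (228,207), about 50 px ≈ 145 mm. The larger one on the bearers is the one meant, with its blue foot at (164,243). The rig is at (318,188), with its +x pointing up in the image (≈ world +x) and the striker to the right. I'll confirm this in one enlarged crop and measure at the same time.

```bash
cat > h.py <<'E'
from workcell import bot
import cv2,numpy as np
from scipy.spatial.transform import Rotation as R
def ray(c,u,v):
    d=c["R"].T@np.array([(u-c["cx"])/c["fx"],(v-c["cy"])/c["fy"],1]); return -c["R"].T@c["t"],d
def onz(c,u,v,z):
    o,d=ray(c,u,v); return o+d*(z-o[2])/d[2]
def two(c1,p1,c2,p2):
    o1,d1=ray(c1,*p1);o2,d2=ray(c2,*p2)
    s=np.linalg.lstsq(np.c_[d1,-d2],o2-o1,rcond=None)[0]
    a,b=o1+s[0]*d1,o2+s[1]*d2; return (a+b)/2,np.linalg.norm(a-b)
def proj(c,X):
    q=c["R"]@np.asarray(X)+c["t"]; return np.array([c["fx"]*q[0]/q[2]+c["cx"],c["fy"]*q[1]/q[2]+c["cy"]])
def mask(c,lo,hi,box):
    h=cv2.cvtColor(c["pixels"],cv2.COLOR_BGR2HSV); m=cv2.inRange(h,np.array(lo),np.array(hi)); z=np.zeros_like(m); x0,y0,x1,y1=box; z[y0:y1,x0:x1]=m[y0:y1,x0:x1]; return z
def big(m):
    cs,_=cv2.findContours(m,cv2.RETR_EXTERNAL,cv2.CHAIN_APPROX_NONE); return max(cs,key=cv2.contourArea)
E
python3 - <<'E'
from h import *
t=bot.read_camera("top");s=bot.read_camera("side")
def show(n,c,lo,hi,box,z):
    m=mask(c,lo,hi,box); k=big(m); r=cv2.minAreaRect(k); p=cv2.boxPoints(r)
    ctr=np.array(r[0]); print(n,np.round(ctr,1),cv2.contourArea(k)); 
    for q in [ctr,*p]: print("   ",np.round(q,1),np.round(onz(c,*q,z),4)[:2])
show("plate top",t,(0,0,125),(180,60,255),(262,150,375,228),.012)
show("yellow top",t,(20,120,90),(35,255,255),(262,200,375,228),.029)
show("red top",t,(0,120,60),(8,255,255),(330,180,385,215),.125)
show("blue top",t,(100,120,60),(125,255,255),(295,180,360,215),.064)
show("orange top",t,(9,120,90),(19,255,255),(295,180,360,215),.087)
show("barblue top",t,(100,120,60),(125,255,255),(140,225,180,265),.044)
show("barwhite top",t,(0,0,165),(180,60,255),(135,170,180,250),.044)
show("barblue side",s,(100,120,60),(125,255,255),(260,310,300,335),.044)
a=cv2.resize(t["pixels"][140:235,255:385],None,fx=5,fy=5,interpolation=cv2.INTER_CUBIC)[:,:650]
b=cv2.resize(t["pixels"][170:265,130:260],None,fx=3,fy=3,interpolation=cv2.INTER_CUBIC)
b2=cv2.resize(s["pixels"][305:345,205:300],None,fx=3,fy=3,interpolation=cv2.INTER_CUBIC)
o=np.zeros((475+285-160,800,3),np.uint8)
a=cv2.resize(a,(410,300));o[:300,:410]=a;o[:285,410:800]=b;o[300:300+b2.shape[0],:b2.shape[1]]=b2
c2=cv2.resize(s["pixels"][165:250,225:325],None,fx=3.5,fy=3.5,interpolation=cv2.INTER_CUBIC);o[300:300+c2.shape[0],420:420+c2.shape[1]]=c2
cv2.imwrite("pics/crop1.png",o)
E
```

```text
plate top [317.5 187.6] 6394.5
    [317.5 187.6] [ 0.5779 -0.1335]
    [266.3 221.3] [0.4805 0.0168]
    [267. 153.] [0.6811 0.0137]
    [368.7 154. ] [ 0.6763 -0.2854]
    [368.  222.3] [ 0.4755 -0.2795]
yellow top [290. 220.] 108.0
    [290. 220.] [ 0.4832 -0.0516]
    [275. 218.] [ 0.4892 -0.0085]
    [305. 218.] [ 0.4887 -0.0948]
    [305. 222.] [ 0.4771 -0.0947]
    [275. 222.] [ 0.4777 -0.0084]
red top [356.8 199.8] 20.5
    [356.8 199.8] [ 0.5331 -0.2277]
    [353. 200.] [ 0.5325 -0.2176]
    [357. 196.] [ 0.5432 -0.2285]
    [360.5 199.5] [ 0.5337 -0.2377]
    [356.5 203.5] [ 0.5231 -0.2268]
blue top [325.5 195.4] 42.5
    [325.5 195.4] [ 0.5506 -0.1508]
    [313.9 196.8] [ 0.5467 -0.1181]
    [314.1 192.6] [ 0.5586 -0.1189]
    [337.1 193.9] [ 0.5546 -0.1836]
    [336.9 198.1] [ 0.5427 -0.1827]
orange top [312.5 200.5] 35.0
    [312.5 200.5] [ 0.5347 -0.1122]
    [310. 197.] [ 0.5444 -0.1054]
    [315. 197.] [ 0.5443 -0.1192]
    [315. 204.] [ 0.525 -0.119]
    [310. 204.] [ 0.5251 -0.1052]
barblue top [164.2 244.8] 171.5
    [164.2 244.8] [0.415  0.3054]
    [156.5 237.6] [0.4355 0.3273]
    [166.9 234.6] [0.4437 0.2979]
    [171.9 252. ] [0.3945 0.2835]
    [161.4 255. ] [0.3863 0.3128]
barwhite top [150.2 208.6] 704.5
    [150.2 208.6] [0.5178 0.3457]
    [134.4 182.8] [0.5917 0.3912]
    [149.6 178.4] [0.6042 0.3483]
    [166.  234.4] [0.4443 0.3004]
    [150.8 238.9] [0.432  0.3431]
barblue side [281.5 323. ] 155.5
    [281.5 323. ] [0.4135 0.3098]
    [273. 318.] [0.4416 0.3012]
    [290. 318.] [0.395  0.2869]
    [290. 328.] [0.3858 0.3182]
    [273. 328.] [0.4316 0.3323]
```

View pics/crop1.png

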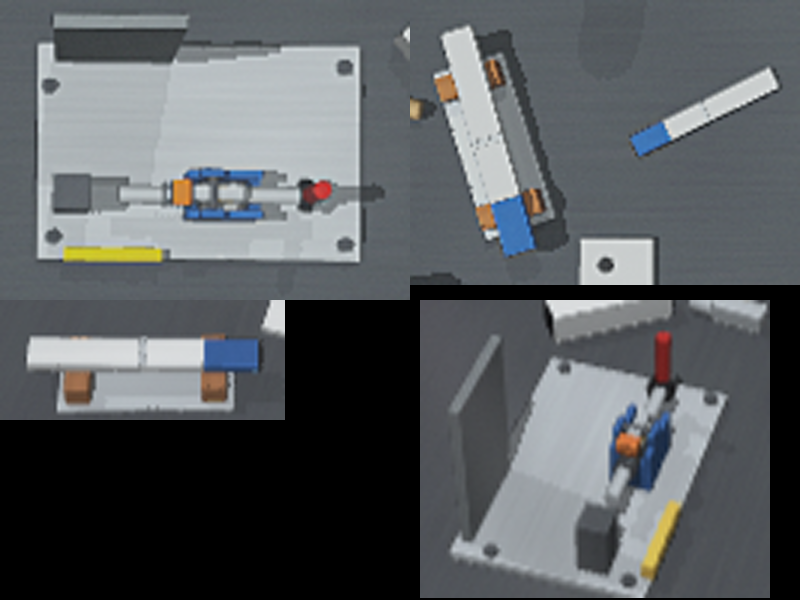

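The crop confirms it: the large bar on the orange-brown bearers has its weld bead mid-length at crop (485,140) and its blue foot at crop (513,225). The small bar at crop (705,110) is the look-alike. The plate measures 200.6 x 299 mm, which matches 200 x 300. Rig origin ≈ (0.579,-0.0535), yaw ≈ -0.016. Next I'll move over the handle for a close wrist view.

```bash
cat >> h.py <<'E'
RO=np.array([.5792,-.0535,0]); RR=R.from_euler('z',-.0163)
def W(p): return RO+RR.apply(p)      # rig -> world
def L(p): return RR.inv().apply(np.asarray(p)-RO)
def down(ax): # tool down, jaws along unit dir ax (world xy)
    x=np.array([ax[0],ax[1],0.]);x/=np.linalg.norm(x);z=np.array([0,0,-1.]);return R.from_matrix(np.c_[x,np.cross(z,x),z])
def best(p,rot,half=True):
    out=[]
    for k in (0,np.pi) if half else (0,):
        r=rot*R.from_euler('z',k); q=bot.inverse_kinematics(np.asarray(p),r.as_rotvec())
        if q is not None: out.append((np.abs(np.asarray(q)-bot.current_joints()).max(),k,r.as_rotvec(),np.round(q,2)))
    return sorted(out,key=lambda a:a[0])
E
python3 - <<'E'
from h import *
hx=RR.apply([1,0,0])
for z in(.3,.084): print(z,[(round(a[0],2),round(a[1],1),a[3]) for a in best(np.r_[W([-.043,-.175,0])[:2],z],down(hx))])
# placing poses
zt=RR.apply([np.sin(.733),0,-np.cos(.733)]);xt=RR.apply([0,1,0]);rp=R.from_matrix(np.c_[xt,np.cross(zt,xt),zt])
for p in([.03,0,.097],[.03,0,.2]): print("place",[(round(a[0],2),round(a[1],1),a[3]) for a in best(W(p),rp)])
by=.285; print("bar",[(round(a[0],2),round(a[1],1),a[3]) for a in best([.51,.34,.02],down([-np.sin(by),np.cos(by)]))])
b=best(np.r_[W([-.043,-.175,0])[:2],.3],down(hx))[0]
bot.goto(np.r_[W([-.043,-.175,0])[:2],.3],b[2])
c=bot.read_camera("wrist");cv2.imwrite("pics/w1.png",c["pixels"]);print(bot.current_clock(),-c["R"].T@c["t"],np.round(c["R"],2).tolist())
for n,p in dict(handle=[-.043,-.175,.125],pad=[-.043,-.06,.087],c1=[-.1,-.23,.012],c2=[.1,-.23,.012]).items(): print(n,proj(c,W(p)).round())
E
```

```text
0.3 [(np.float64(0.82), 0, array([-0.61,  0.13,  1.46,  0.  ,  1.55, -0.6 ])), (np.float64(2.76), 3.1, array([-0.61,  0.13,  1.46, -0.  ,  1.55,  2.55]))]
0.084 [(np.float64(0.82), 0, array([-0.61,  0.3 ,  1.7 ,  0.  ,  1.14, -0.6 ])), (np.float64(2.76), 3.1, array([-0.61,  0.3 ,  1.7 , -0.  ,  1.14,  2.55]))]
place [(np.float64(1.02), 3.1, array([-0.43, -0.03,  2.23,  0.86,  0.37,  0.43])), (np.float64(2.51), 0, array([-0.43, -0.03,  2.23,  0.86,  0.37, -2.72]))]
place [(np.float64(1.01), 3.1, array([-0.43, -0.23,  2.17,  0.53,  0.57,  0.8 ])), (np.float64(2.13), 0, array([-0.43, -0.23,  2.17,  0.53,  0.57, -2.34]))]
bar [(np.float64(1.83), 0, array([ 0.39,  0.47,  1.62, -0.  ,  1.05, -1.46])), (np.float64(1.89), 3.1, array([ 0.39,  0.47,  1.62, -0.  ,  1.05,  1.68]))]
1.9583 [ 0.53504944 -0.14486866  0.46981741] [[1.0, -0.02, -0.0], [-0.02, -0.96, 0.29], [-0.01, -0.29, -0.96]]
handle [281. 188.]
pad [280.  60.]
c1 [236. 209.]
c2 [393. 209.]
```

View pics/w1.png

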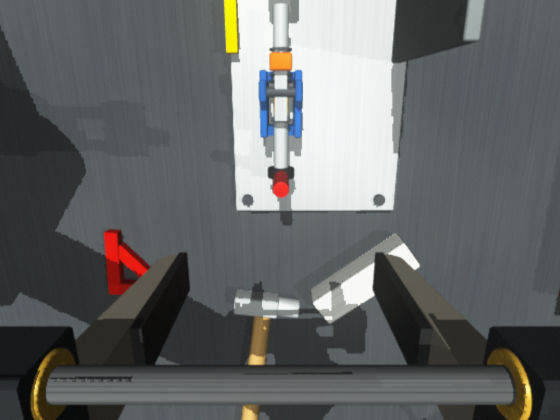

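The handle top is at (281,187), against a prediction of (281,188). The pad is at (281,61), which puts it at rig y ≈ -0.061. The plate corners agree within 2 px, so I'll cock the striker now.

```bash
python3 - <<'E'
from h import *
f=lambda:(np.round(RR.inv().apply(bot.current_contact_force()),1), L(bot.current_ee_pos()).round(4))
bot.set_gripper(.5,50)
bot.line_to(W([-.043,-.175,.084]),max_speed=.2); print(f())
bot.set_gripper(0,50); print("grip",bot.current_opening()*92,f())
for d in(.015,.03,.0405):
    bot.line_to(W([-.043,-.175-d,.084]),max_speed=.04); print(d,f())
for d in(.038,.036,.034,.032,.03,.028):
    bot.line_to(W([-.043,-.175-d,.084]),max_speed=.02); bot.hold(.1); print("ease",d,f())
    if RR.inv().apply(bot.current_contact_force())[1]<2: break
print(bot.current_clock())
E
```

```text
(array([ 0.4, -0.1,  0.4]), array([-0.0421, -0.1756,  0.0854]))
grip 14.953275088279366 (array([-6.3,  0.2,  4.7]), array([-0.0437, -0.1751,  0.0842]))
0.015 (array([-5.6, 10.2,  9. ]), array([-0.0437, -0.1872,  0.0841]))
0.03 (array([-5.4, 13.1, 10.8]), array([-0.0437, -0.2012,  0.0841]))
0.0405 (array([-6.1, 13.5, 11.7]), array([-0.0437, -0.2115,  0.0841]))
ease 0.038 (array([-5.6, 14.2, 11.2]), array([-0.0437, -0.2088,  0.0841]))
ease 0.036 (array([-5.9, 11. ,  9.5]), array([-0.0437, -0.2079,  0.0842]))
ease 0.034 (array([-5.5,  5. ,  5.9]), array([-0.0437, -0.2076,  0.0842]))
ease 0.032 (array([-6. , -1.2,  4.5]), array([-0.0437, -0.2075,  0.0842]))
7.4583
```

The force fell from 14 N to below 0 while the position stayed put, so the sear has caught at about 0.0325. I'll release, retreat, verify the handle, then look at the bar from above.

```bash
python3 - <<'E'
from h import *
bot.set_gripper(.5); bot.hold(.2)
print(L(bot.current_ee_pos()).round(4),bot.current_contact_force().round(1))
p=bot.current_ee_pos(); bot.line_to([p[0],p[1],.2],max_speed=.2); bot.hold(.1)
c=bot.read_camera("wrist");k=big(mask(c,(0,150,90),(6,255,255),(200,100,380,300)));m=cv2.minAreaRect(k);print("red",m,L(onz(c,*m[0],.12)).round(4))
by=.285; ctr=np.array([.51,.34])
bx=np.array([np.cos(by),np.sin(by)])
q=np.r_[ctr-.0*bx,.3]
b=[a for a in best(q,down([-np.sin(by),np.cos(by)]))]; print([(a[1],a[3]) for a in b])
bot.goto([.45,-.05,.33],bot.current_tool_rot())
r=[a for a in b if a[3][5]>0][0][2]
bot.goto(q,r)
c=bot.read_camera("wrist");cv2.imwrite("pics/w2.png",c["pixels"]);print(bot.current_clock(),-c["R"].T@c["t"],r)
k=big(mask(c,(100,120,60),(125,255,255),(0,0,560,420)));print("blue",[(u.round(1),onz(c,*u,.044)[:2].round(4)) for u in cv2.boxPoints(cv2.minAreaRect(k))])
E
```

```text
[-0.043 -0.207  0.084] [-0.2  0.8 -0.2]
red ((281.0, 218.0), (40.0, 22.0), 90.0) [-0.0434 -0.2033  0.12  ]
[(0, array([ 0.39,  0.22,  1.36, -0.  ,  1.56, -1.46])), (3.141592653589793, array([ 0.39,  0.22,  1.36, -0.  ,  1.56,  1.68]))]
12.0 [0.59110851 0.36314678 0.46992763] [ 2.51441019 -1.88343988  0.        ]
blue [(array([274., 234.], dtype=float32), array([0.4355, 0.3262])), (array([298., 234.], dtype=float32), array([0.4436, 0.2984])), (array([298., 272.], dtype=float32), array([0.3954, 0.2836])), (array([274., 272.], dtype=float32), array([0.3871, 0.3123]))]
```

View pics/w2.png

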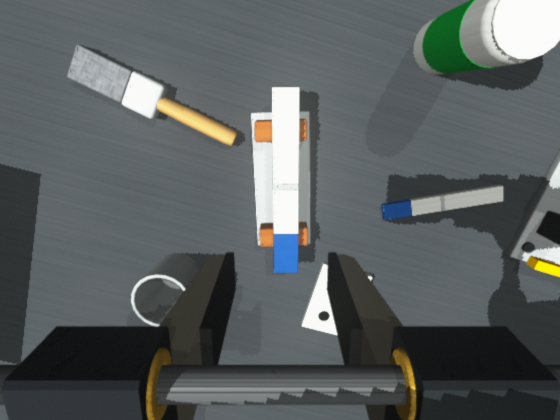

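The striker is still held: the red pin is at (281,218), i.e. rig y ≈ -0.203, where it was -0.175. The bar sits upright in the wrist image: foot end at (274–298,272), head end at (272–299,88), weld at (286,187). The bearer blocks are at v ≈ 131 and 235, so the grasp between them at v ≈ 160 is clear. Now I'll pick it up.

```bash
python3 - <<'E'
from h import *
import json
c=bot.read_camera("wrist")
foot=onz(c,286,272,.044);head=onz(c,286,88,.044);d=(head-foot)[:2];n=np.linalg.norm(d);by=np.arctan2(d[1],d[0]);print("len",n,"yaw",by)
ctr=(foot+head)/2;ctr[2]=.032;bx=np.r_[d/n,0];print(ctr)
rot=down([np.sin(by),-np.cos(by)])   # tool x = -bar y
g=ctr+.025*bx; g[2]=.032+.006-.019
assert best(np.r_[g[:2],.15],rot,False)[0][3][5]>0
bot.set_gripper(.65)
bot.goto(np.r_[g[:2],.15],rot.as_rotvec()); bot.line_to(g,max_speed=.15); bot.hold(.2); print("F",bot.current_contact_force().round(1),bot.current_ee_pos().round(4),g.round(4))
bot.set_gripper(0,50); print("open mm",bot.current_opening()*92)
p=bot.current_ee_pos(); rt=R.from_rotvec(bot.current_tool_rot())
Rb=R.from_euler('z',by)
# bar in tool: centred across jaws
off=rt.inv().apply(ctr-p); print("bar origin in tool",off.round(4)); off[0]=0
rel=(rt.inv()*Rb).as_euler('xyz'); 
json.dump(dict(off=off.tolist(),rel=(rot.inv()*Rb).as_rotvec().tolist()),open("grasp.json","w"))
bot.line_to([g[0],g[1],.33],max_speed=.2); bot.hold(.2)
print("F",bot.current_contact_force().round(1),bot.current_opening()*92,bot.current_clock())
def tcp(xf,zf,pitch,y=0):
    Rbar=RR*R.from_euler('y',-pitch); o=W([xf,y,zf])+Rbar.apply([.11,0,0])
    rt=Rbar*(rot.inv()*Rb).inv(); return o-rt.apply(off),rt
for a in((-.08,.2,46),(-.08,.014,46),(-.0815,.0125,42.7)):
    P,r=tcp(a[0],a[1],np.radians(a[2])); q=bot.inverse_kinematics(P,r.as_rotvec()); print(a,P.round(4),None if q is None else np.round(q,2))
E
```

```text
len 0.21774301314486919 yaw 0.2878987541613337
[0.49563232 0.32888293 0.032     ]
F [ 0.5  0.1 -0.7] [0.5204 0.3363 0.0201] [0.5196 0.336  0.019 ]
open mm 29.25205145260841
bar origin in tool [ 0.     0.025 -0.013]
F [ 0.3  0.5 -3.2] 29.457489964277407 16.7917
(-0.08, 0.2, 46) [ 0.6023 -0.0539  0.288 ] [-0.46 -0.39  2.15  0.5   0.7   0.85]
(-0.08, 0.014, 46) [ 0.6023 -0.0539  0.102 ] [-0.46 -0.07  2.3   1.13  0.35  0.15]
(-0.0815, 0.0125, 42.7) [ 0.6057 -0.0539  0.0945] [-0.44 -0.03  2.25  0.93  0.36  0.36]
```

The bar is held: the jaws read 29–30 mm and the bar adds about 2–3 N. Now I'll carry it over the rig and lower it steeply, with the foot short of the stop, before easing the head to the wall.

```bash
cat >> h.py <<'E'
import json,os
if os.path.exists("grasp.json"):
    G=json.load(open("grasp.json"))
    def tcp(xf,zf,deg,y=0):
        Rbar=RR*R.from_euler('y',-np.radians(deg)); o=W([xf,y,zf])+Rbar.apply([.11,0,0])
        rt=Rbar*R.from_rotvec(G["rel"]).inv(); return o-rt.apply(G["off"]),rt.as_rotvec()
    def barnow():
        rt=R.from_rotvec(bot.current_tool_rot()); Rb=rt*R.from_rotvec(G["rel"]); o=bot.current_ee_pos()+rt.apply(G["off"])
        return L(o+Rb.apply([-.11,0,0])).round(4),L(o+Rb.apply([.11,0,0])).round(4)
E
python3 - <<'E'
from h import *
P,r=tcp(-.08,.2,46); bot.goto(P,r); bot.hold(.2); print(barnow(),bot.current_contact_force().round(1))
for z in(.06,.03):
    P,r=tcp(-.08,z,46); bot.line_to(P,r,max_speed=.12)
bot.hold(.3); print(barnow(),bot.current_contact_force().round(1),bot.current_clock())
a=bot.read_camera("side")["pixels"];t=bot.read_camera("top")["pixels"]
o=np.hstack([cv2.resize(a[140:260,220:340],(400,400)),cv2.resize(t[130:240,260:370],(400,400))]);cv2.imwrite("pics/p1.png",o)
E
```

```text
(array([-0.0796,  0.0006,  0.2004]), array([0.0732, 0.0008, 0.3587])) [-0.3  0.  -2.1]
(array([-0.0793, -0.0003,  0.0309]), array([ 0.0732, -0.0002,  0.1894])) [-0.2 -0.4 -2.6] 20.4833
```

View pics/p1.png

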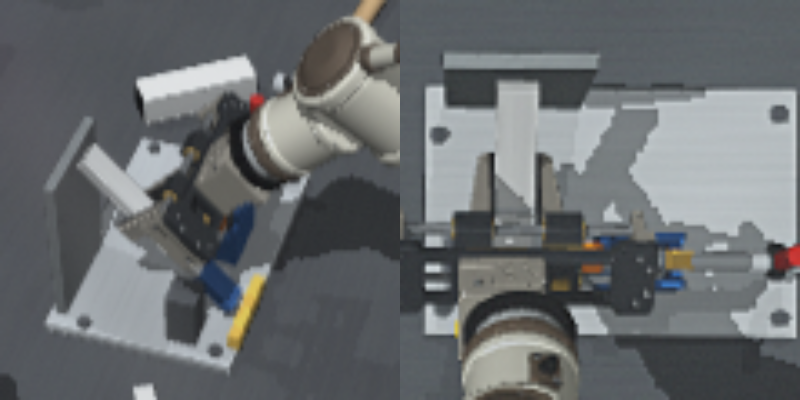

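The bar is centred on the wall (top view, head at crop (520,90)), its blue foot is just inside the yellow stop (side view, crop (222,290)), and nothing else is touching. Continuing down.

```bash
python3 - <<'E'
from h import *
for a in((-.08,.015,46),(-.081,.013,44.5),(-.0815,.0125,43.2),(-.0818,.012,42.4)):
    P,r=tcp(*a); bot.line_to(P,r,max_speed=.03); bot.hold(.15); print(a,barnow(),bot.current_contact_force().round(1))
print(bot.current_clock())
E
```

```text
(-0.08, 0.015, 46) (array([-0.0798, -0.0001,  0.0153]), array([ 7.300e-02, -1.000e-04,  1.736e-01])) [-0.8 -1.4 -3. ]
(-0.081, 0.013, 44.5) (array([-0.0811,  0.0001,  0.013 ]), array([7.580e-02, 1.000e-04, 1.672e-01])) [-0.4 -0.  -2.2]
(-0.0815, 0.0125, 43.2) (array([-0.0815,  0.    ,  0.0125]), array([ 0.0788, -0.    ,  0.1632])) [ 1.5 -0.7 -2.1]
(-0.0818, 0.012, 42.4) (array([-0.0815, -0.0001,  0.0122]), array([ 8.080e-02, -1.000e-04,  1.607e-01])) [ 0.8 -0.1  0.3]
22.6583
```

```bash
python3 - <<'E'
from h import *
bot.set_gripper(.55); bot.hold(.3); print(bot.current_contact_force().round(1))
rt=R.from_rotvec(bot.current_tool_rot()); p=bot.current_ee_pos()
bot.line_to(p-.06*rt.apply([0,0,1]),max_speed=.1); bot.line_to(p-.06*rt.apply([0,0,1])+[-.03,0,.18],max_speed=.2)
bot.hold(.2)
s=bot.read_camera("side");t=bot.read_camera("top");w=bot.read_camera("wrist")
cv2.imwrite("pics/p2.png",np.hstack([cv2.resize(s["pixels"][140:260,220:340],(400,400)),cv2.resize(w["pixels"],(400,300)).copy() if 0 else cv2.copyMakeBorder(cv2.resize(w["pixels"],(400,300)),0,100,0,0,cv2.BORDER_CONSTANT)]))
for n,c in(("side",s),("wrist",w)):
    for k,X in dict(foot=[-.082,0,.012],head=[.0815,0,.159],headtop=[.0735,0,.168]).items(): print(n,k,proj(c,W(X)).round(1))
print(bot.current_clock(),bot.current_joints().round(2))
E
```

```text
[ 0.3 -0.9 -0.9]
side foot [289.3 233.8]
side head [242.3 192.5]
side headtop [244.4 191. ]
wrist foot [281.2 375.6]
wrist head [281.  195.6]
wrist headtop [281.  198.5]
25.6083 [-0.54 -0.6   2.2   0.43  0.92  0.9 ]
```

View pics/p2.png

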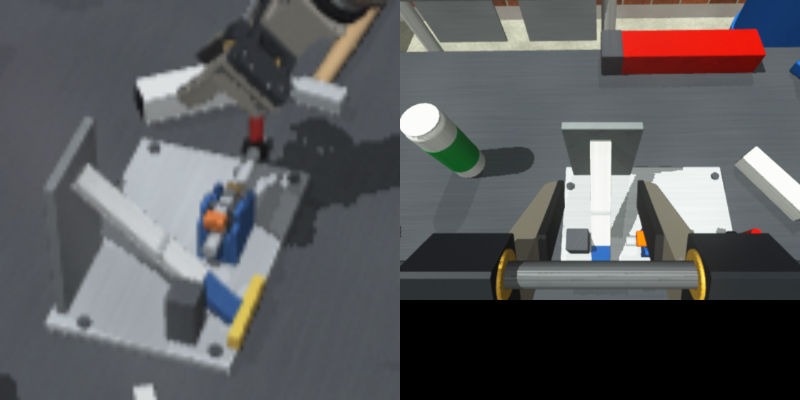

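Bar let go: blue foot at the stop (crop (225,295)), head on the wall at (85,175), upright between the anvil and the retracted striker, and the head pixel agrees with the prediction to 2 px. The red handle is still drawn back. Next comes the pad: jaws shut and tool vertical, measured from close first.

```bash
python3 - <<'E'
from h import *
rot=down(RR.apply([1,0,0])); print(L(bot.current_ee_pos()).round(3),[(a[1],a[3]) for a in best(W([-.043,-.061,.25]),rot)])
b=best(W([-.043,-.061,.25]),rot)[0]
bot.goto(W([-.043,-.061,.25]),b[2]); bot.set_gripper(0,20); bot.hold(.2)
c=bot.read_camera("wrist"); k=big(mask(c,(9,150,90),(19,255,255),(150,0,410,400)))
m=cv2.boundingRect(k);u=(m[0]+m[2]/2,m[1]+m[3]/2);print(m,L(onz(c,*u,.087)).round(4),proj(c,W([-.043,-.061,.087])))
t=bot.read_camera("top");cv2.imwrite("pics/p3.png",np.hstack([cv2.resize(c["pixels"],(480,360))]))
print(L(bot.current_ee_pos()).round(4),bot.current_contact_force().round(2),bot.current_clock())
E
```

```text
[-0.044 -0.     0.317] [(0, array([-0.43,  0.06,  1.63,  0.  ,  1.45, -0.41])), (3.141592653589793, array([-0.43,  0.06,  1.63, -0.  ,  1.45,  2.73]))]
(269, 181, 23, 19) [-0.0425 -0.0598  0.087 ] [279.97064491 191.78174388]
[-0.043 -0.061  0.25 ] [-0.02 -0.02 -0.55] 27.9333
```

View pics/p3.png

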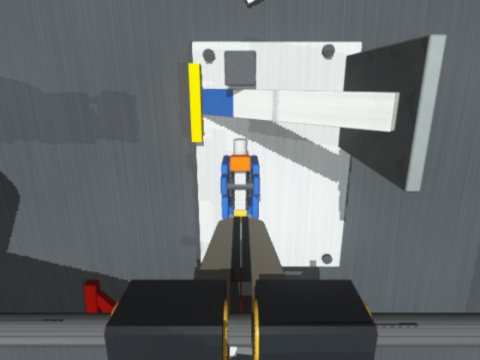

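The pad measures rig (-0.0425,-0.060), the bar is still in place, and the striker nose is back at (240,143). Pressing.

```bash
python3 - <<'E'
from h import *
f=lambda:bot.current_contact_force()
xy=[-.0425,-.0595]
bot.line_to(W([*xy,.098]),max_speed=.15); bot.hold(.2); f0=f()[2]; print(f0)
z=.09; mx=0; log=[]
while z>.074:
    bot.line_to(W([*xy,z]),max_speed=.02); bot.hold(.05); F=f()[2]-f0; mx=max(mx,F); log.append((round(z,4),round(F,1),round(bot.current_ee_pos()[2],4)))
    if mx>7 and F<mx-4 or F>25: break
    z-=.0008
print(log)
bot.line_to(W([*xy,.11]),max_speed=.1); bot.line_to(W([*xy,.3]),max_speed=.2); bot.hold(.5)
c=bot.read_camera("wrist");s=bot.read_camera("side")
cv2.imwrite("pics/p4.png",np.hstack([cv2.resize(s["pixels"][140:260,220:340],(400,400)),cv2.copyMakeBorder(cv2.resize(c["pixels"],(400,300)),0,100,0,0,cv2.BORDER_CONSTANT)]))
k=big(mask(c,(0,150,90),(6,255,255),(240,100,330,330)));m=cv2.minAreaRect(k);print("red",m,L(onz(c,*m[0],.12)).round(4),bot.current_clock())
E
```

```text
-0.6219447707620536
[(0.09, np.float64(0.3), np.float64(0.09)), (0.0892, np.float64(0.6), np.float64(0.0892)), (0.0884, np.float64(1.2), np.float64(0.0884)), (0.0876, np.float64(-0.2), np.float64(0.0876)), (0.0868, np.float64(5.5), np.float64(0.0873)), (0.086, np.float64(10.3), np.float64(0.0871)), (0.0852, np.float64(13.7), np.float64(0.0869)), (0.0844, np.float64(12.9), np.float64(0.086)), (0.0836, np.float64(18.2), np.float64(0.0857)), (0.0828, np.float64(16.8), np.float64(0.0848)), (0.082, np.float64(16.4), np.float64(0.0838)), (0.0812, np.float64(5.0), np.float64(0.0815))]Traceback (most recent call last):
  File "<stdin>", line 14, in <module>
  File "h.py", line 17, in big
    cs,_=cv2.findContours(m,cv2.RETR_EXTERNAL,cv2.CHAIN_APPROX_NONE); return max(cs,key=cv2.contourArea)
                                                                             ~~~^^^^^^^^^^^^^^^^^^^^^^^^
ValueError: max() iterable argument is empty
```

View pics/p4.png

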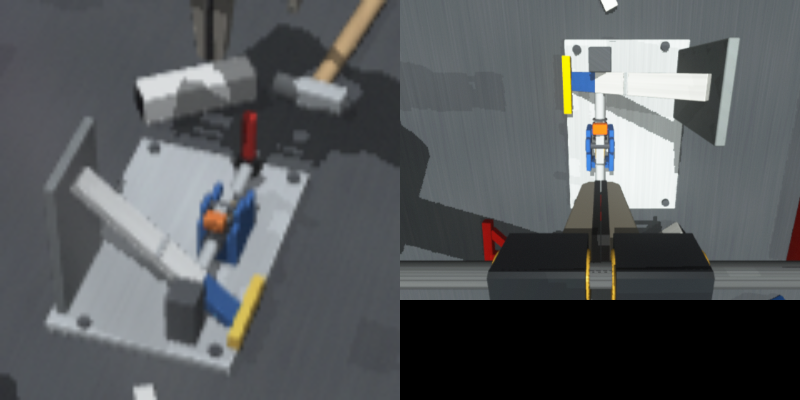

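Fired: the force dropped from 16 N to 5 N at about 5.5 mm of pad travel. The nose is now against the bar, which is pressed on the anvil. Last numeric check before handing in.

```bash
python3 - <<'E'
from h import *
s=bot.read_camera("side");c=bot.read_camera("wrist");t=bot.read_camera("top")
k=big(mask(s,(0,150,60),(6,255,255),(270,160,310,205)));top=k[k[:,0,1].argmin()][0];x,y,w,h=cv2.boundingRect(k);print("handle top",top,L(onz(s,x+w/2,y+1,.125)).round(4),"expect draw4:",proj(s,W([-.043,-.179,.125])).round(1))
# bar in the wrist view: white region near wall and blue foot
m=mask(c,(100,120,60),(125,255,255),(225,90,285,140));k=big(m);print("blue",cv2.boundingRect(k))
m=mask(c,(0,0,190),(180,40,255),(370,90,450,150))
x,y,w,h=cv2.boundingRect(big(m));print("headbox",x,y,w,h)
for n,X in dict(footTL=[-.09,.006+.015,.021],footTR=[-.09,.006-.015,.021],headT1=[.0735,.006+.015,.168],headT2=[.0735,.006-.015,.168]).items(): print(n,proj(c,W(X)).round(1))
cv2.imwrite("pics/p5.png",cv2.resize(c["pixels"][40:240,220:480],None,fx=3,fy=3,interpolation=cv2.INTER_CUBIC))
print(bot.current_clock())
E
```

```text
handle top [294 173] [-0.0456 -0.1802  0.125 ] expect draw4: [294.2 174.1]
blue (240, 101, 32, 28)
headbox 370 90 64 60
footTL [238.5  98.5]
footTR [239.3 125.4]
headT1 [430.5  99.9]
headT2 [426.1 139.4]
35.4917
```

View pics/p5.png

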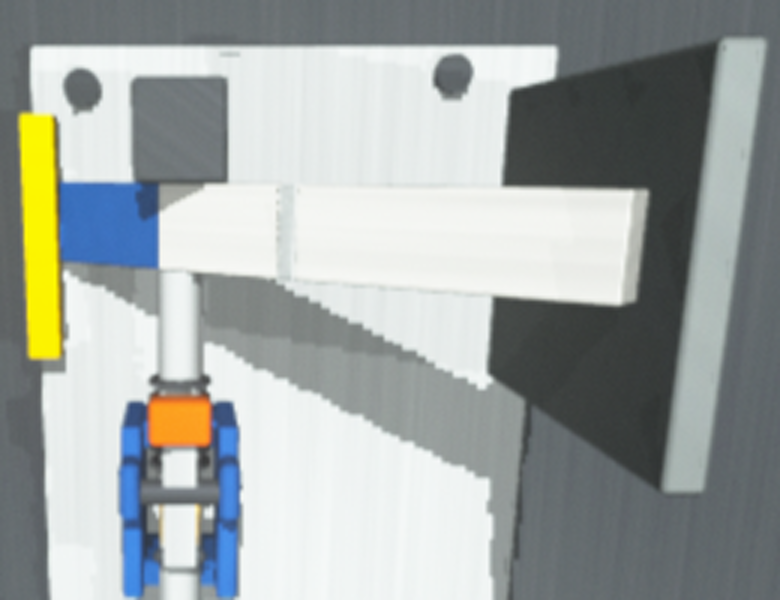

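The foot edge is at px 240 (predicted 239) and the head corners are at (431,103) and (427,141), within 4 px of prediction. The draw is about 4–5 mm and the pad is up. Handing in.

```bash
python3 -c "
from h import *
bot.job_done(); print(bot.current_clock())"
```

```text
the job is handed in; nothing more can be done
the job is handed in; nothing more can be done
```

The striker fired and the bar is pinned on the anvil. I handed the job in at about 35.5 s of the 67 s allowed; no verdict is reported.

**What I did**
- **Cocking:** I drew the striker back by its handle until the sear caught at a draw of about 0.032 m, then let go. The force fell to zero when I eased off, and the handle was still drawn back in the later pictures.
- **Placing:** I picked up the larger bar from the bearers and leaned it against the stop and wall. After I let go, it stayed in place.
- **Firing:** I pressed the orange pad with the fingers shut. The force peaked at about 18 N, above the 9–15 N given. It then dropped from 16 N to 5 N at about 5.5 mm of pad travel, when the sear let go.

**Last checks**
- **Striker:** the draw measured about 4–5 mm, and the nose rests on the bar.
- **Bar:** it lies against the anvil, weld side up. The foot is within about 1 px of the expected place at the stop. The head is within about 4 px of its expected place at the wall, a few mm.
- **Bystanders:** none moved visibly, but I did not measure them.

**What failed or was not measured**
- My first automatic check of the handle after firing failed because the colour mask found nothing in the wrist view. I repeated it from the side camera, which gave the draw above.
- I judged the sear to be back at rest by eye only, and did not measure the striker's force on the bar.

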